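# Press the new bronze bushing into the conveyor's bearing block

## Robot

A 6-joint arm with a two-finger parallel gripper is mounted at the origin on the work surface. World frame = base frame: x ahead of the robot, y to its left, z up, the work surface at z = 0. Lengths are in m, angles in rad, forces in N, time in s.
With the tool pointing down it reaches from about 0.375 to 0.975 m from the base axis. Payload 3.8 kg.
Tool frame: the origin (TCP) lies at the very end of the fingers, on their centre line; the grasp point (between the pads) lies 19 mm behind it; y points along the fingers, x is the direction in which the jaws open and shut, and the axes are right-handed (so a half turn about y gives the same grasp; the last joint's range is limited). The gripper opens to 88 mm and grips with 3 to 60 N. Pads are 18 mm wide; open, the fingers measure 123 mm over their backs; the gripper's body (75 mm by 187 mm) begins 45 mm behind the grasp point.
Start: joints at [-1.369, 0.264, 1.604, -0, 1.274, -0.037], TCP at [0.16, -0.656, 0.239] pointing down, gripper open.
Joint ranges: [-2.63, 2.63], [-0.94, 2.18], [0.31, 2.57], [-1.31, 4.45], [0, 2.66], [-2.55, 2.55]. Speed limits (rad/s): [2.57, 2.57, 3.14, 3.14, 3.14, 3.14].

## Interface

Orientations are given as a unit quaternion [w, x, y, z].
In Python, from rig import robot, imaging gives the robot as it stands.
- The arm moves only by the shell command python3 -m inch 'ROWS' [FORCE]. ROWS is JSON, a list of rows, each a list of 3 entries, a list of its own where there are three numbers: the shift along the tool's x, y, z in mm, then the turn, a rotation vector about the tool's x, y, z in degrees, then the finger opening in mm, from 0 to 88.1. A call has 1 to 5 rows; each row shifts and turns the pose as measured when the row begins, along the tool's axes as they then stand; what a row does not reach is not made up. A row lasts 1/8 s, in which the tool goes at most 62.5 mm and 10.7 degrees, less where a joint would pass 70% of its speed; a pose out of reach is approached as far as the arm can. A call with a gripper value outside its range is refused whole. The fingers move at their own pace and stop on an object; FORCE is the grip in N (left out, the last holds). Time passes only in rows, so rows that do not move let the fingers close. It gives the time, the measured TCP pose, the force and the opening at its end, in the units of the state.
- robot.read_state(): the state, without advancing time (a new reading comes with each control period).
- imaging.capture(name): name is "scene" or "top" or "wrist"; returns a dict with "image" (420x560x3 uint8, red, green, blue), "z_map" (420x560 float32, m along the optical axis (not along the pixel's ray), 0 where there is no reading), "fx", "fy", "cx", "cy" (pixels), "dist_coeffs" ([k1, k2, p1, p2, k3] as OpenCV has them; the pictures are not rectified), "rvec" (rotation vector, rad) and "tvec" (3), from world to camera coordinates, as OpenCV has them. Camera axes: x right, y down, z forward; pixel columns grow to the right and rows downward; lengths in m; the calibration is good to about 2 mm. A picture is of the moment at which its call begins.
- robot.job_done(): hands the job in, once; it reports no verdict.
The state is a dict: "clock": time; "joints": joint angles; "joint_velocities": joint speeds; "joint_efforts": joint torques, N m; "tool_pos": TCP position; "tool_rot": TCP orientation; "ft_force": force on the tool from outside, world axes, zero at the start; "moment": the same for the moment, N m; "finger_gap": finger opening in m.
Only numpy, scipy, OpenCV 4.12 (cv2) and the standard library are available. Lean on these libraries where they do the work, as an engineer would, in place of code of your own. Each camera call takes 0.05 s, during which the arm holds its last target.

## Task

Put the bronze bushing, foot down, into the bore of the blue conveyor bearing block and press it, against the tight worn sleeve that it drives down ahead of it, until its shoulder is fully home and flush on the block's face all round, never pressing on it or on the block with more than 40 N. Let go of it and leave the other bushings, the tools, the grease tin and the mug where they are.

Things in the scene. Friction and masses are not known exactly. Their poses are not given: they have to be found in the camera images.
- bushing: New bronze (yellow metal) bushing, 100 to 210 g, upright on the plywood board, round about z. Origin: centre of its foot. Upwards: body 28 mm diameter, 26 mm long, foot bevelled to 23 mm over the lowest 4 mm; shoulder 42 mm diameter, 5 mm thick; hub 26 mm diameter, 31 to 46 mm above the foot, to grip by; its flat top may be pushed on (dark bore mark is flat). Only this bushing fits.
- bushing_shoulder (a point): Centre of the underside of the bronze bushing's shoulder, 26 mm above its foot; z up the bushing's axis.
- bore_mouth (a point): Centre of the bore's mouth on the top face of the blue bearing block, z up, x and y along the block's sides; 82 mm above the table when unloaded, and sinks with the block. Block 90 (x) by 70 (y) by 50 mm on an aluminium plate 140 by 110 by 10 mm. Bore 29 mm diameter, upright, right through, 1.5 mm bevel at the mouth.
- worn_sleeve (a joint): Worn dark steel sleeve in the bore: metres it has been pushed down (0 to 0.030). Its top lies 8 mm plus this below the block's face, at the start 8 to 14 mm, so a bushing merely put in rests on it 12 to 18 mm proud. It yields to a steady push of about 12 N on the bushing and stays where pushed; with the bushing home it reads about 0.018.
- stand: Fixed dark steel base, 150 (x) by 120 (y) by 8 mm; origin: centre of its underside, under the bore. Block and plate rest on it by four rubber mounts: under a push they sink 3 to 3.5 mm per 10 N (about 4 mm while the sleeve slides), to a hard stop at 6.5 mm (a push of about 18 N), and rise again when let go. Once the shoulder is home the force climbs above 12 N.
- board: Fixed plywood board, 130 (x) by 270 (y) by 12 mm, on which the three bushings stand in a row along its y axis, 90 mm apart, the bronze one in any of the three places. Origin: centre of its underside.
- steel_bushing: Larger grey steel bushing of the same form and height: body 36, shoulder 48, hub 32 mm diameter. Stands on the board; leave it. Origin: centre of its foot.
- black_bushing: Smaller black plastic bushing of the same form and height: body 22, shoulder 34, hub 20 mm diameter. Stands on the board; leave it. Origin: centre of its foot.
- wrench: Wrench lying on the table to the robot's right; leave it. Origin in its underside.
- screwdriver: Screwdriver lying on the table to the robot's right; leave it. Origin in its underside.
- grease_tin: Yellow jar of grease with a black cap, 68 mm diameter, 70 mm high; leave it. Origin: centre of its foot.
- mug: White mug, 80 mm diameter, 90 mm high; leave it. Origin: centre of its foot.
Things that resemble listed ones, but are neither listed nor needed, are in the scene too. What is shaped like the stand but orange is not meant. Leave any purple look-alike of the bushing alone.

How it is judged:
On the way:
1. the bushing is started upright in the bore, its shoulder still well proud of the face (horizontal distance between bushing_shoulder and bore_mouth below 0.003 m and angle between bushing's own z axis and vertical below 0.15 rad and z of bushing_shoulder in the frame of bore_mouth between 0.003 and 0.023 m), for 0.1 s.
At the end, for the whole second after the job is handed in: The bronze bushing is in the bore, upright within 0.06 rad and within 3 mm of its centre, its shoulder's underside within 1.8 mm of the block's face, at rest and let go (horizontal distance between bushing_shoulder and bore_mouth below 0.003 m and z of bushing_shoulder in the frame of bore_mouth between -0.004 and 0.0018 m and angle between bushing's own z axis and vertical below 0.06 rad and linear speed of bushing below 0.01 m/s and contact force between the fingers and bushing below 0.1 N); the robot touches nothing.
It fails at once if the bushing or the fingers press on the block (or its sleeve, plate or stand) with more than 40 N (contact force between any of bushing, the fingers and stand above 40 N).
It fails at once if another bushing, a tool, the grease tin or the mug is moved by more than 25 mm (distance of any of steel_bushing, black_bushing, wrench, screwdriver, grease_tin, mug from where it was at the start of the episode above 0.025 m).
It also fails if it takes over 48 s, if anything falls off the work surface, if the arm or the gripper's body presses on something with over 40 N, if the wrist force passes 120 N, or if a joint passes its speed limit or range.

## Working session

There is one attempt and no reset: what is moved stays moved. The work goes in short steps, Python scripts to look and compute and a shell command to move; the robot and the scene stay as the last step left them, time stands still between calls to the robot, and variables do not carry over. Pictures are saved under pics/ and viewed, and the job is handed in when it is done.

```bash
ls; mkdir -p pics
python3 - <<'E'
from rig import robot, imaging
import cv2
print(robot.read_state())
for n in ["scene","top","wrist"]:
    c=imaging.capture(n); cv2.imwrite(f"pics/{n}0.png",c["image"][:,:,::-1])
    import numpy as np
    np.savez(f"pics/{n}0.npz",**c)
    print(n,c["fx"],c["cx"],c["cy"],c["dist_coeffs"],c["rvec"],c["tvec"])
E
```

```text
pics
{'clock': 0.0, 'joints': array([-1.36889629e+00,  2.64728971e-01,  1.60533756e+00, -7.29571614e-07,
        1.27368186e+00, -3.69069301e-02]), 'joint_velocities': array([ 0.00115611, -0.00123523,  0.00037734, -0.00018093, -0.0010256 ,
        0.00034854]), 'joint_efforts': array([ 5.47886211e-04, -5.02102125e+01, -3.56871271e+01,  7.28660636e-02,
        2.95860227e-02, -1.95359353e-04]), 'tool_pos': array([ 0.15952205, -0.65516993,  0.23742397]), 'tool_rot': array([ 0.55649214, -0.55550714,  0.43746131, -0.43629797]), 'ft_force': array([-0.30683986, -0.1601284 ,  0.47714012]), 'moment': array([-0.01155369, -0.00193884, -0.0286767 ]), 'finger_gap': 0.08799072900562607}
scene 479.46995179834784 270.8166216174004 210.37832653837094 [-0.15795915  0.          0.          0.          0.        ] [ 0.92623665  2.45545608 -1.11511891] [ 0.37168385 -0.12648146  1.51883813]
top 426.19038248264667 277.5975925983557 204.39918867348672 [-0.03836458  0.          0.          0.          0.        ] [ 2.16799106 -2.17704235  0.0604614 ] [0.00191321 0.47623682 1.28965612]
wrist 356.6342328570287 281.9627079310995 206.07139199847174 [-0.08680272  0.          0.          0.          0.        ] [-2.27939037  1.7889767   0.26954548] [-0.67365717 -0.03946837  0.38923394]
```

View pics/scene0.png

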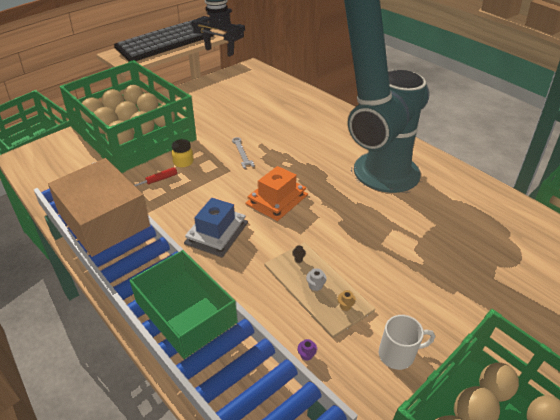

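View pics/top0.png

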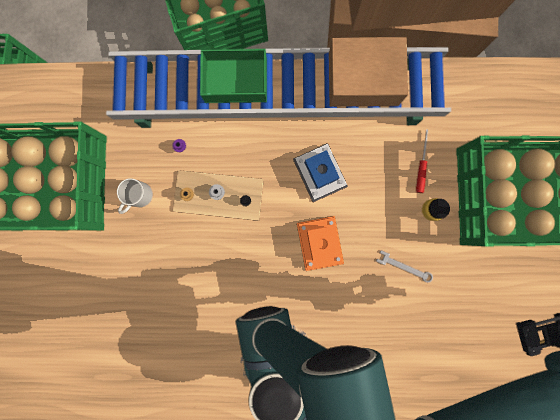

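View pics/wrist0.png

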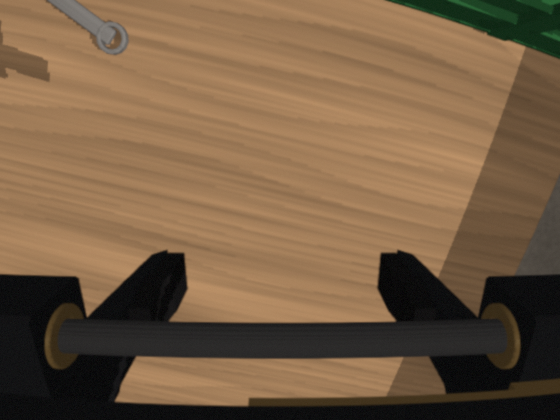

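Top view: the candidates are bronze (187,194), grey steel (216,190), black (246,200) and a purple look-alike off the board (179,145). The blue block is at (323,169), the orange decoy at (320,243). The yellow-metal one at (187,194) fits the description, so I'll check it and the bore in a close crop.

```bash
cat > h.py <<'E'
import numpy as np, cv2
from rig import robot, imaging
def cloud(c):
    K=np.array([[c["fx"],0,c["cx"]],[0,c["fy"],c["cy"]],[0,0,1.]])
    h,w=c["z_map"].shape
    u,v=np.meshgrid(np.arange(w),np.arange(h))
    p=cv2.undistortPoints(np.stack([u,v],-1).reshape(-1,1,2).astype(float),K,np.array(c["dist_coeffs"],float)).reshape(h,w,2)
    z=c["z_map"]; P=np.dstack([p[...,0]*z,p[...,1]*z,z]).astype(float)
    R,_=cv2.Rodrigues(np.array(c["rvec"],float)); 
    return (P-np.array(c["tvec"]).reshape(3))@R
def ray_at(c,u,v,zw):
    K=np.array([[c["fx"],0,c["cx"]],[0,c["fy"],c["cy"]],[0,0,1.]])
    p=cv2.undistortPoints(np.array([[[u,v]]],float),K,np.array(c["dist_coeffs"],float)).ravel()
    R,_=cv2.Rodrigues(np.array(c["rvec"],float)); o=-R.T@np.array(c["tvec"]).reshape(3)
    d=R.T@np.array([p[0],p[1],1]); return o+d*(zw-o[2])/d[2]
def project(c,X):
    K=np.array([[c["fx"],0,c["cx"]],[0,c["fy"],c["cy"]],[0,0,1.]])
    return cv2.projectPoints(np.array(X,float).reshape(-1,1,3),np.array(c["rvec"],float),np.array(c["tvec"],float),K,np.array(c["dist_coeffs"],float))[0].reshape(-1,2)
def circ(P):
    A=np.c_[2*P[:,:2],np.ones(len(P))]; s=np.linalg.lstsq(A,(P[:,:2]**2).sum(1),rcond=None)[0]
    return s[:2],np.sqrt(s[2]+s[:2]@s[:2])
E
python3 - <<'E'
from h import *
c=dict(np.load("pics/top0.npz")); W=cloud(c)
for nm,(u,v) in dict(bronze=(187,194),steel=(216,190),black=(246,200),purple=(179,145),block=(323,169),orange=(320,243),board=(230,212),tin=(438,209)).items():
    print(nm,W[v,u].round(4),c["z_map"][v,u])
# hub tops
for nm,(u,v) in dict(bronze=(187,194),steel=(216,190),black=(246,200)).items():
    w=W[v-12:v+13,u-12:u+13].reshape(-1,3); m=w[:,2]>0.05
    print(nm,m.sum(),np.median(w[m],0).round(4),w[:,2].max())
w=W[135:205,285:355].reshape(-1,3); m=(abs(w[:,2]-0.082)<0.006)
print(cv2.minAreaRect((w[m][:,:2]*1000).astype(np.float32)),m.sum(), np.median(w[m][:,2]))
im=c["image"][:,:,::-1]
a=cv2.resize(im[165:225,160:270],None,fx=7,fy=7,interpolation=cv2.INTER_CUBIC)
b=cv2.resize(im[135:205,285:360],None,fx=8,fy=8,interpolation=cv2.INTER_CUBIC)
cv2.imwrite("pics/cA.png",a);cv2.imwrite("pics/cB.png",b)
E
```

```text
bronze [0.5058 0.2708 0.0579] 1.2761184
steel [0.5171 0.1831 0.0601] 1.2729673
black [0.4872 0.0938 0.0531] 1.2758014
purple [0.657  0.2995 0.0498] 1.2962811
block [ 0.5766 -0.1359  0.0708] 1.2602276
orange [ 0.3585 -0.1247  0.0698] 1.2448266
board [0.4542 0.1478 0.0073] 1.3200594
tin [ 0.4563 -0.4721  0.0707] 1.2442881
bronze 64 [0.5062 0.2767 0.0584] 1.3219533876231297
steel 91 [0.5141 0.1837 0.0585] 1.3219533876231297
black 40 [0.4867 0.0964 0.0581] 1.3219533876231297
((576.7211303710938, -131.33587646484375), (90.56421661376953, 70.6658935546875), 24.329483032226562) 664 0.08239980985560173
```

View pics/cA.png

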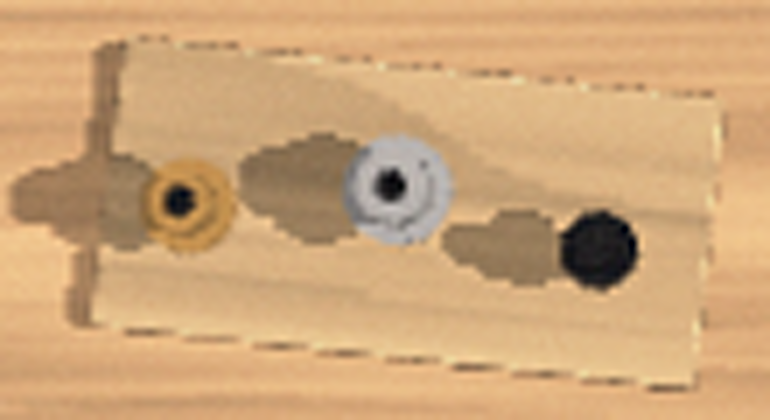

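View pics/cB.png

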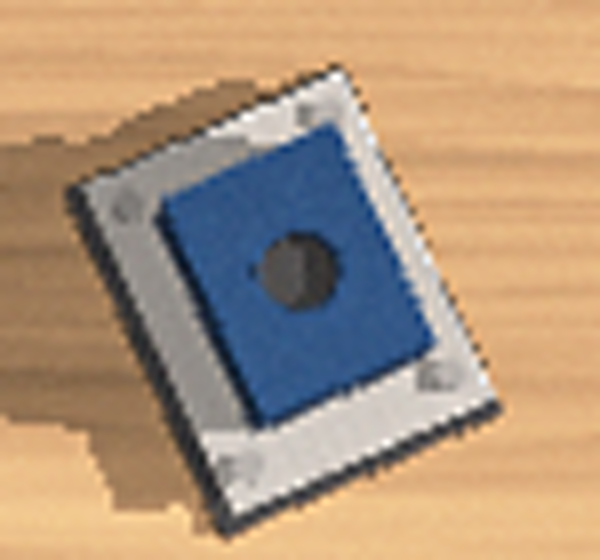

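Crop A confirms the yellow bronze bushing at the left end of the board, crop position (190,203). Crop B shows the blue block with its bore at (300,270). Next I'll work out the tool axes and the targets.

```bash
cat >> h.py <<'E'
from scipy.spatial.transform import Rotation as Rot
def goto(tgt,s=None):
    "print tool-frame shift mm to world tgt, and turn to vertical (keeping yaw)"
    s=s or robot.read_state(); q=s["tool_rot"]; R=Rot.from_quat([q[1],q[2],q[3],q[0]])
    M=R.as_matrix(); z=M[:,2]; ax=np.cross(z,[0,0,-1])
    print("t",round(s["clock"],3),"pos",s["tool_pos"].round(4),"F",s["ft_force"].round(2),"gap",round(s["finger_gap"],4),"yaw x-axis deg",np.degrees(np.arctan2(M[1,0],M[0,0])).round(2))
    print("shift tool mm",(1000*M.T@(np.array(tgt)-s["tool_pos"])).round(1),"untilt deg",np.degrees(M.T@ax).round(2))
    return M
E
python3 - <<'E'
from h import *
M=goto([0.45,-0.3,0.24]); print(M.round(3)); goto([.5,.27,.24])
c=dict(np.load("pics/top0.npz"));W=cloud(c)
# board
w=W[165:225,160:270].reshape(-1,3); m=(abs(w[:,2]-0.012)<0.004)
h=cv2.minAreaRect((w[m][:,:2]*1000).astype(np.float32));print(h)
# bushing from pixel centres: bronze shoulder disc (z=12+31=43mm) pix
im=c["image"].astype(int); sub=im
print(ray_at(c,160+190/7-.4,165+205/7-.4,.043), ray_at(c,285+300/8-.4,135+270/8-.4,.082))
E
```

```text
t 0.15 pos [ 0.1595 -0.6553  0.2377] F [ 0.79  0.35 -0.79] gap 0.0881 yaw x-axis deg -76.32
shift tool mm [-276.5   -1.8  366.3] untilt deg [-57.3   0.1   0. ]
[[ 0.237 -0.     0.972]
 [-0.972  0.002  0.237]
 [-0.002 -1.     0.   ]]
t 0.15 pos [ 0.1595 -0.6553  0.2377] F [ 0.79  0.35 -0.79] gap 0.0881 yaw x-axis deg -76.32
shift tool mm [-818.5   -0.9  549.7] untilt deg [-57.3   0.1   0. ]
((504.9950866699219, 197.2818603515625), (175.96548461914062, 339.86541748046875), 0.5213220715522766)
[0.50771161 0.27510461 0.043     ] [ 0.576754   -0.13229826  0.082     ]
```

```bash
sed -i 's/z=M\[:,2\]; ax/z=M[:,1]; ax/' h.py
python3 -m inch '[[[-37,0,49],[0,0,0],88],[[-37,0,49],[0,0,0],88],[[-37,0,49],[0,0,0],88],[[-37,0,49],[0,0,0],88],[[-37,0,49],[0,0,0],88]]' 
python3 -m inch '[[[-37,0,49],[0,-10,0],88],[[0,0,0],[0,-10.5,0],88],[[0,0,0],[0,-10.5,0],88],[[0,0,0],[0,-10.5,0],88],[[0,0,0],[0,-10.5,0],88]]' 
python3 -c "
from h import *
goto([.507,.275,.24])"
```

```text
clock: 0.78
tool_pos: [0.3553, -0.4151, 0.2353]
tool_rot: [0.555, -0.553, 0.44, -0.438]
ft_force: [-0.1, 0.0, -0.6]
finger_gap: 0.0877
clock: 1.4
tool_pos: [0.3978, -0.3607, 0.2341]
tool_rot: [0.694, -0.69, 0.145, -0.143]
ft_force: [0.2, -0.4, -0.6]
finger_gap: 0.0879
t 1.4 pos [ 0.3978 -0.3607  0.2341] F [ 0.24 -0.39 -0.59] gap 0.0879 yaw x-axis deg -23.47
shift tool mm [-153.    -2.4  626.6] untilt deg [-0.26  0.   -0.22]
```

```bash
python3 -m inch '[[[-20,0,58],[0,-9,0],88],[[0,0,62],[0,-9,0],88],[[5,0,62],[0,0,0],88],[[5,0,62],[0,0,0],88],[[5,0,62],[0,0,0],88]]' 
python3 -c "
from h import *
goto([.507,.275,.2])"
```

```text
clock: 2.02
tool_pos: [0.4487, -0.0542, 0.2348]
tool_rot: [0.708, -0.704, 0.033, -0.032]
ft_force: [0.9, -0.2, -0.1]
finger_gap: 0.0883
t 2.025 pos [ 0.4487 -0.0542  0.2348] F [ 0.89 -0.17 -0.06] gap 0.0883 yaw x-axis deg -5.31
shift tool mm [ 27.6  36.6 333. ] untilt deg [-0.32  0.   -0.08]
```

```bash
python3 -m inch '[[[5,0,62],[0,0,0],88],[[5,0,62],[0,0,0],88],[[5,5,62],[0,0,0],88],[[5,10,61],[0,0,0],88],[[6,15,58],[0,0,0],88]]' 
python3 -m inch '[[[2,6,25],[-0.3,0,0],88],[[0,0,0],[0,0,0],88]]'
python3 - <<'E'
from h import *
goto([.507,.275,.2])
for n in["wrist","top"]:
    c=imaging.capture(n); np.savez(f"pics/{n}1.npz",**c); cv2.imwrite(f"pics/{n}1.png",c["image"][:,:,::-1])
E
```

```text
clock: 2.65
tool_pos: [0.5022, 0.2515, 0.208]
tool_rot: [0.709, -0.704, 0.031, -0.034]
ft_force: [0.1, -0.2, 0.2]
finger_gap: 0.0882
clock: 2.9
tool_pos: [0.5052, 0.2806, 0.1996]
tool_rot: [-0.706, 0.706, -0.03, 0.031]
ft_force: [-0.7, -0.4, 0.3]
finger_gap: 0.0879
t 2.9 pos [0.5052 0.2806 0.1996] F [-0.7  -0.45  0.34] gap 0.0879 yaw x-axis deg -4.92
shift tool mm [ 2.2 -0.4 -5.4] untilt deg [0.   0.   0.07]
```

View pics/wrist1.png

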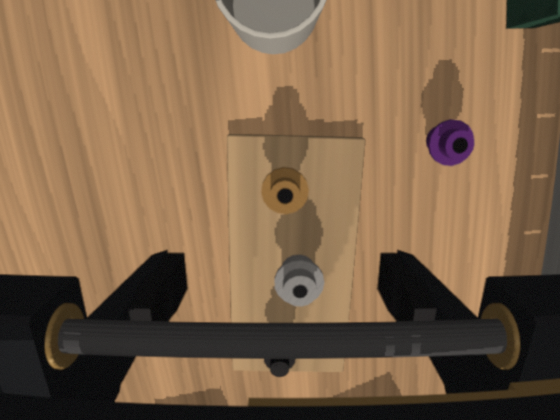

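The wrist view shows bronze at (285,193), steel at (299,282) and black at (279,365) on the board, with purple off it at (452,142). Now to measure the bronze bushing.

```bash
cat >> h.py <<'E'
def bush(c,u,v,r=45,zt=0.058,zs=0.043,Rh=13,Rs=21):
    W=cloud(c); w=W[max(0,v-r):v+r,u-r:u+r].reshape(-1,3); im=c["image"][max(0,v-r):v+r,u-r:u+r].reshape(-1,3)
    for nm,z,t in (("hub",zt,3e-3),("shoulder",zs,3e-3)):
        m=abs(w[:,2]-z)<t
        if m.sum()<8: print(nm,"few"); continue
        p=(w[m][:,:2]*1000).astype(np.float32); (cc,rad)=cv2.minEnclosingCircle(p)
        print(nm,m.sum(),"enclosing",np.round(cc,1),round(rad,1),"median z",np.median(w[m][:,2]).round(4),"mean",p.mean(0).round(1))
E
python3 - <<'E'
from h import *
c=dict(np.load("pics/wrist1.npz")); 
bush(c,285,193,30)
im=c["image"][:,:,::-1]
cv2.imwrite("pics/cw1.png",cv2.resize(im[160:230,245:325],None,fx=8,fy=8,interpolation=cv2.INTER_CUBIC))
# projected model at guess
for z in(.058,.043): print(project(c,[.507,.275,z]))
print(ray_at(c,285,196,.058))
E
```

```text
hub 728 enclosing [507.9 277.5] 13.0 median z 0.057 mean [507.9 277.8]
shoulder 922 enclosing [507.9 277.4] 20.9 median z 0.0419 mean [508.1 280.7]
[[283.34900426 199.1957175 ]]
[[283.26917197 194.51068469]]
[0.50860181 0.27763907 0.058     ]
```

View pics/cw1.png

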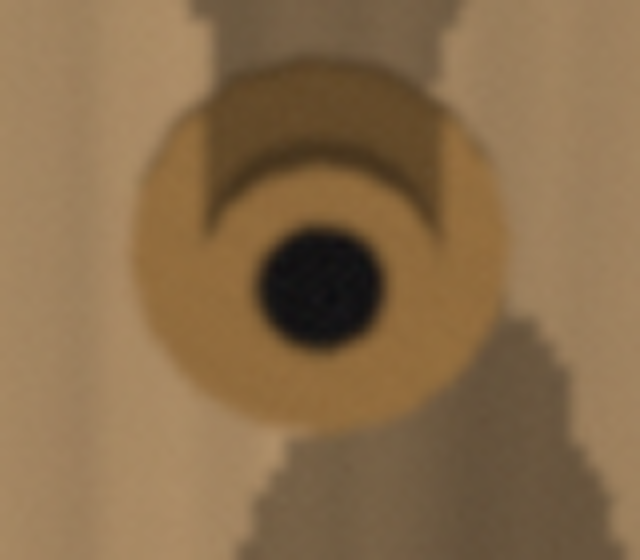

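The crop shows the bronze bushing upright, with fitted radii of 13.0 and 20.9 mm matching the description. I'll descend on (0.508, 0.277).

```bash
python3 -c "
from h import *
goto([.508,.277,.045])"
python3 -m inch '[[[3,50,-3],[0,0,0],88],[[0,50,0],[0,0,0],88],[[0,25,0],[0,0,0],88],[[0,0,0],[0,0,0],88]]'
python3 - <<'E'
from h import *
goto([.508,.277,.045])
c=imaging.capture("wrist"); cv2.imwrite("pics/wrist2.png",c["image"][:,:,::-1])
E
```

```text
t 3.0 pos [0.5054 0.2787 0.2002] F [-0.35  0.34 -0.52] gap 0.0877 yaw x-axis deg -5.05
shift tool mm [  2.5 155.2  -1.4] untilt deg [0.01 0.   0.1 ]
clock: 3.5
tool_pos: [0.511, 0.2703, 0.0762]
tool_rot: [0.707, -0.706, 0.031, -0.036]
ft_force: [-0.3, -0.8, -0.4]
finger_gap: 0.0881
t 3.5 pos [0.511  0.2703 0.0762] F [-0.32 -0.76 -0.4 ] gap 0.0881 yaw x-axis deg -5.39
shift tool mm [-3.8 31.2  6.4] untilt deg [-0.1   0.    0.44]
```

View pics/wrist2.png

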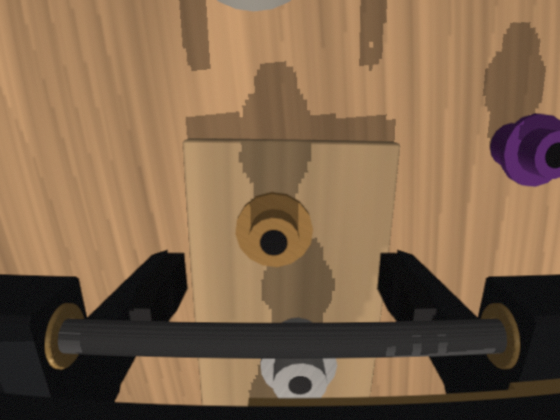

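Bronze is at (274,232) between the open fingers, slightly left and ahead, which agrees with the computed shift. Correcting, then lowering.

```bash
python3 -m inch '[[[-4,10,6],[0,0,0.4],88],[[0,0,0],[0,0,0],88]]' 
python3 -c "
from h import *
goto([.508,.277,.045])"
```

```text
clock: 3.8
tool_pos: [0.5106, 0.2775, 0.0703]
tool_rot: [0.708, -0.704, 0.031, -0.036]
ft_force: [-0.3, 0.4, 0.9]
finger_gap: 0.088
t 3.8 pos [0.5106 0.2775 0.0703] F [-0.32  0.39  0.92] gap 0.088 yaw x-axis deg -5.48
shift tool mm [-2.7 25.3 -0.9] untilt deg [-0.33  0.    0.38]
```

```bash
python3 -m inch '[[[-4,16,-1],[0,0,0.4],88],[[0,0,0],[0,0,0],88]]' 
python3 -c "
from h import *
goto([.508,.277,.045]);goto([.508,.277,.045])"
```

```text
clock: 4.05
tool_pos: [0.5073, 0.2776, 0.0548]
tool_rot: [0.709, -0.704, 0.033, -0.034]
ft_force: [-0.4, -0.8, -0.6]
finger_gap: 0.0879
t 4.05 pos [0.5073 0.2776 0.0548] F [-0.37 -0.78 -0.6 ] gap 0.0879 yaw x-axis deg -5.44
shift tool mm [ 0.8  9.8 -0.6] untilt deg [-0.4   0.    0.08]
t 4.05 pos [0.5073 0.2776 0.0548] F [-0.37 -0.78 -0.6 ] gap 0.0879 yaw x-axis deg -5.44
shift tool mm [ 0.8  9.8 -0.6] untilt deg [-0.4   0.    0.08]
```

```bash
python3 -m inch '[[[1,10,0],[-0.3,0,0.1],88],[[0,0,0],[0,0,0],88]]' 10
python3 -c "
from h import *
goto([.508,.277,.045])"
```

```text
clock: 4.3
tool_pos: [0.5084, 0.2777, 0.0441]
tool_rot: [0.707, -0.706, 0.034, -0.033]
ft_force: [0.8, -0.3, 0.2]
finger_gap: 0.0882
t 4.3 pos [0.5084 0.2777 0.0441] F [ 0.83 -0.3   0.24] gap 0.0882 yaw x-axis deg -5.43
shift tool mm [-0.3 -0.9 -0.8] untilt deg [-0.08  0.   -0.02]
```

```bash
python3 -m inch '[[[0,-1,0],[0,0,0],60],[[0,0,0],[0,0,0],30],[[0,0,0],[0,0,0],20],[[0,0,0],[0,0,0],20],[[0,0,0],[0,0,0],20]]' 15
python3 -m inch '[[[0,0,0],[0,0,0],20],[[0,0,0],[0,0,0],20],[[0,0,0],[0,0,0],20],[[0,0,0],[0,0,0],20]]' 50
python3 - <<'E'
from h import *
goto([.508,.277,.045])
c=imaging.capture("wrist"); cv2.imwrite("pics/wrist3.png",c["image"][:,:,::-1])
E
```

```text
clock: 4.92
tool_pos: [0.509, 0.2781, 0.0458]
tool_rot: [0.707, -0.706, 0.033, -0.034]
ft_force: [0.3, -0.7, -0.0]
finger_gap: 0.0404
clock: 5.42
tool_pos: [0.5089, 0.2781, 0.0459]
tool_rot: [0.707, -0.706, 0.033, -0.034]
ft_force: [0.3, 0.8, 0.1]
finger_gap: 0.0247
t 5.425 pos [0.5089 0.2781 0.0459] F [0.3  0.79 0.15] gap 0.0247 yaw x-axis deg -5.43
shift tool mm [-0.8  0.8 -1.1] untilt deg [-0.12  0.    0.04]
```

View pics/wrist3.png

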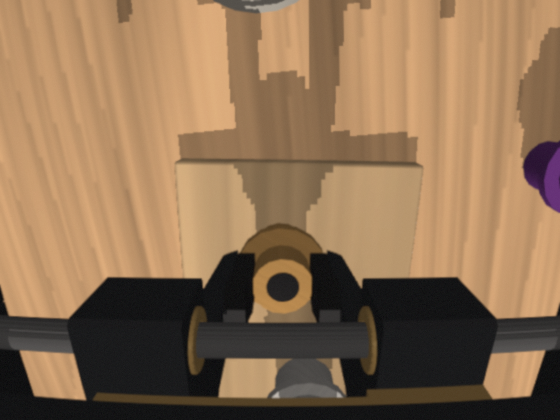

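The hub at (283,287) is held between the pads, gap 24.7 mm. Lifting.

```bash
python3 -m inch '[[[0,-20,0],[0,0,0],10],[[0,-40,0],[0,0,0],10],[[0,-50,0],[0,0,0],10],[[0,-30,0],[0,0,0],10],[[0,0,0],[0,0,0],10]]' 50
python3 - <<'E'
from h import *
goto([.577,-.132,.19])
c=imaging.capture("wrist"); np.savez("pics/wrist4.npz",**c);cv2.imwrite("pics/wrist4.png",c["image"][:,:,::-1])
E
```

```text
clock: 6.1
tool_pos: [0.5081, 0.2773, 0.1927]
tool_rot: [0.707, -0.706, 0.034, -0.033]
ft_force: [0.6, 0.1, -1.6]
finger_gap: 0.025
t 6.1 pos [0.5081 0.2773 0.1927] F [ 0.57  0.08 -1.6 ] gap 0.025 yaw x-axis deg -5.43
shift tool mm [ 107.4    2.1 -400.9] untilt deg [-0.08  0.   -0.01]
```

View pics/wrist4.png

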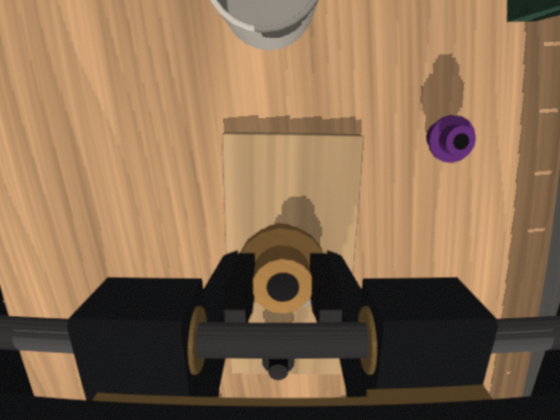

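```bash
python3 -m inch '[[[14,0,-56],[0,0,0],10],[[14,0,-56],[0,0,0],10],[[14,0,-56],[0,0,0],10],[[14,0,-56],[0,0,0],10],[[14,0,-56],[0,0,0],10]]' 
python3 -m inch '[[[14,0,-56],[0,0,0],10],[[14,0,-56],[0,0,0],10],[[14,0,-56],[0,0,0],10],[[0,0,0],[0,0,0],10],[[0,0,0],[0,0,0],10]]'
python3 - <<'E'
from h import *
goto([.577,-.132,.19])
c=imaging.capture("wrist"); np.savez("pics/wrist5.npz",**c);cv2.imwrite("pics/wrist5.png",c["image"][:,:,::-1])
E
```

```text
clock: 6.78
tool_pos: [0.5458, -0.0125, 0.1809]
tool_rot: [-0.706, 0.707, -0.036, 0.025]
ft_force: [1.3, 1.3, -1.6]
finger_gap: 0.0242
clock: 7.4
tool_pos: [0.5664, -0.1911, 0.1685]
tool_rot: [0.708, -0.705, 0.044, -0.021]
ft_force: [-0.2, 0.4, -2.5]
finger_gap: 0.0247
t 7.4 pos [ 0.5664 -0.1911  0.1685] F [-0.19  0.36 -2.46] gap 0.0247 yaw x-axis deg -5.25
shift tool mm [  4.4 -21.6  59.9] untilt deg [-0.12  0.   -1.89]
```

View pics/wrist5.png

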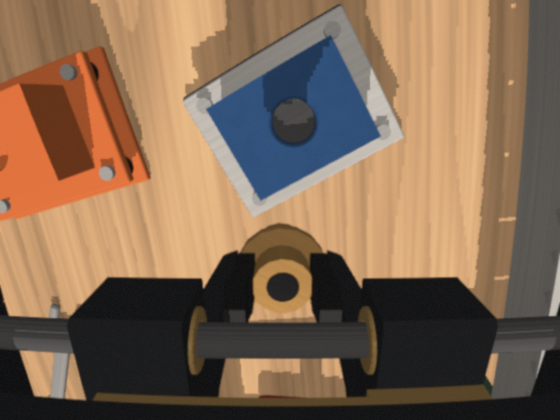

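The wrist view shows the blue block with its bore at (293,121). The held bushing's hub is at (283,287). The orange decoy is at left. Measuring the bore and the held bushing in the tool frame.

```bash
cat >> h.py <<'E'
def bore(c,z=0.082,near=(0.577,-0.132)):
    "outer rim of the bore: blue face mask at plane z, largest hole"
    W=cloud(c); zf=None
    d=np.hypot(W[...,0]-near[0],W[...,1]-near[1])
    m=(d<0.035)&(d>0.018)&(abs(W[...,2]-z)<0.012); zf=np.median(W[...,2][m])
    face=((d<0.035)&(abs(W[...,2]-zf)<0.0025))
    hole=((d<0.028)&(W[...,2]<zf-0.0045)).astype(np.uint8)
    n,l,s,ce=cv2.connectedComponentsWithStats(hole)
    k=1+np.argmax(s[1:,4]); cs,_=cv2.findContours((l==k).astype(np.uint8),0,1)
    cs=max(cs,key=len).reshape(-1,2)
    P=np.array([ray_at(c,a,b,zf) for a,b in cs]); 
    e=cv2.minEnclosingCircle((P[:,:2]*1000).astype(np.float32))
    print("face z",zf.round(4),"hole n",s[k,4],"fit",*circ(P*1000),"encl",e)
    B=c["image"].astype(int); 
    return zf
def toolpt(M,p,X): return 1000*M.T@(np.array(X)-p)
E
python3 - <<'E'
from h import *
s=robot.read_state(); M=goto([.577,-.132,.19])
c=dict(np.load("pics/wrist5.npz")); bore(c); W=cloud(c)
w=W[215:315,235:330].reshape(-1,3); T=(w-s["tool_pos"])@M*1000
for a,b in((-16.5,-9),(-3,4)):
    m=(T[:,1]>a)&(T[:,1]<b)&(abs(T[:,0])<25)
    hist=np.median(T[m][:,1]); k=m&(abs(T[:,1]-hist)<1.5)
    print(k.sum(),"tool y",hist.round(2),cv2.minEnclosingCircle(T[k][:,[0,2]].astype(np.float32)))
im=c["image"]
# by colour: bore centre edges
ct=dict(np.load("pics/top0.npz")); bore(ct)
for n in("x",):
    pass
cv2.imwrite("pics/cw5.png",cv2.resize(im[85:160,250:340,::-1],None,fx=7,fy=7,interpolation=cv2.INTER_CUBIC))
E
```

```text
t 7.45 pos [ 0.5664 -0.1909  0.1685] F [-0.39 -0.6  -2.26] gap 0.0248 yaw x-axis deg -5.2
shift tool mm [  4.5 -21.6  59.7] untilt deg [-0.08  0.   -1.89]
face z 0.0807 hole n 1580 fit [ 577.12181315 -130.01264872] 13.933721258761523 encl ((577.0682373046875, -130.0058135986328), 14.470170021057129)
2727 tool y -11.35 ((0.9576388597488403, 6.227111339569092), 20.125043869018555)
953 tool y 3.08 ((0.6936743855476379, -0.2679699659347534), 20.741863250732422)
face z 0.0824 hole n 74 fit [ 576.59053744 -130.75229377] 13.209708800966823 encl ((576.267578125, -129.0255126953125), 15.597918510437012)
```

View pics/cw5.png

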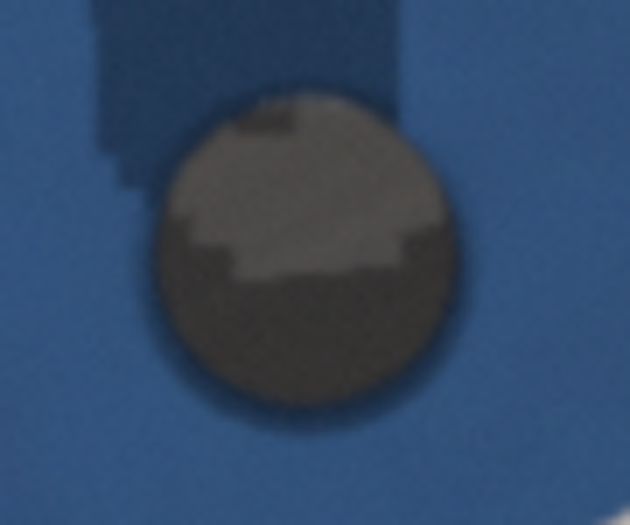

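Run:
```python
from h import *
s=robot.read_state(); M=goto([.577,-.132,.19])
c=dict(np.load("pics/wrist5.npz")); W=cloud(c)
hsv=cv2.cvtColor(c["image"],cv2.COLOR_RGB2HSV)
bz=(hsv[...,1]>120)&(hsv[...,0]<25)
T=((W-s["tool_pos"])@M*1000)
reg=np.zeros(bz.shape,bool); reg[215:315,235:330]=1
for nm,lo,hi in(("hub",-16,-9),("sh",0,7)):
    m=reg&bz&(T[...,1]>lo)&(T[...,1]<hi); med=np.median(T[...,1][m]); m&=abs(T[...,1]-med)<1.5
    print(nm,m.sum(),med,cv2.minEnclosingCircle(T[m][:,[0,2]].astype(np.float32)))
m=(abs(W[...,2]-.0807)<.003)&(hsv[...,0]>95)&(hsv[...,0]<125)&(np.hypot(W[...,0]-.577,W[...,1]+.13)<.065)
print("rect",cv2.minAreaRect((W[m][:,:2]*1000).astype(np.float32)))
print("wrist cam pos tool", toolpt(M,s["tool_pos"],-cv2.Rodrigues(c["rvec"])[0].T@c["tvec"].reshape(3)))
```

```text
t 7.45 pos [ 0.5664 -0.1909  0.1685] F [-0.39 -0.6  -2.26] gap 0.0248 yaw x-axis deg -5.2
shift tool mm [  4.5 -21.6  59.7] untilt deg [-0.08  0.   -1.89]
hub 1914 -11.243926761224161 ((0.8534407615661621, -0.8971268534660339), 14.029067039489746)
sh 1372 3.6987453013617517 ((0.6222378015518188, -0.4824928343296051), 21.00326919555664)
rect ((577.0037231445312, -130.432861328125), (90.83419799804688, 70.39859008789062), 24.333436965942383)
wrist cam pos tool [   1.05062099 -144.89465288   75.73907828]
```

```bash
python3 -m inch '[[[0,0,0],[0,0,-1.9],10],[[0,0,0],[0,0,0],10]]' 
python3 -c "
from h import *
goto([.5764,-.1297,.14])"
```

```text
clock: 7.7
tool_pos: [0.5657, -0.188, 0.1675]
tool_rot: [0.707, -0.706, 0.031, -0.031]
ft_force: [0.2, 0.3, -2.7]
finger_gap: 0.0239
t 7.7 pos [ 0.5657 -0.188   0.1675] F [ 0.18  0.27 -2.73] gap 0.0239 yaw x-axis deg -5.02
shift tool mm [ 5.5 27.6 59. ] untilt deg [-0.14  0.    0.03]
```

```bash
python3 -m inch '[[[3,5,30],[0,0,0],10],[[2.5,10,29],[0,0,0],10],[[0,0,0],[0,0,0],10]]' 
python3 -c "
from h import *
goto([.5764,-.1297,.125])"
```

```text
clock: 8.07
tool_pos: [0.5765, -0.1261, 0.1535]
tool_rot: [0.707, -0.706, 0.029, -0.031]
ft_force: [0.4, -0.1, -1.9]
finger_gap: 0.0243
t 8.075 pos [ 0.5765 -0.1261  0.1535] F [ 0.38 -0.07 -1.94] gap 0.0243 yaw x-axis deg -4.87
shift tool mm [ 0.2 28.5 -3.7] untilt deg [-0.12  0.    0.18]
```

```bash
python3 -m inch '[[[0,14,-3.5],[0,0,0.2],10],[[0,14,0],[0,0,0],10],[[0,0,0],[0,0,0],10]]'
python3 - <<'E'
from h import *
goto([.5764,-.1297,.115])
for n in("wrist","scene"):
    c=imaging.capture(n); np.savez(f"pics/{n}6.npz",**c);
    im=c["image"][:,:,::-1]
    if n=="scene": im=cv2.resize(im[150:270,150:310],None,fx=5,fy=5,interpolation=cv2.INTER_CUBIC)
    cv2.imwrite(f"pics/{n}6.png",im)
E
```

```text
clock: 8.45
tool_pos: [0.5762, -0.1306, 0.1243]
tool_rot: [0.707, -0.706, 0.03, -0.03]
ft_force: [-0.1, -0.1, -2.2]
finger_gap: 0.0245
t 8.45 pos [ 0.5762 -0.1306  0.1243] F [-0.06 -0.08 -2.22] gap 0.0245 yaw x-axis deg -4.83
shift tool mm [0.2 9.3 0.9] untilt deg [-0.06  0.    0.03]
```

View pics/wrist6.png

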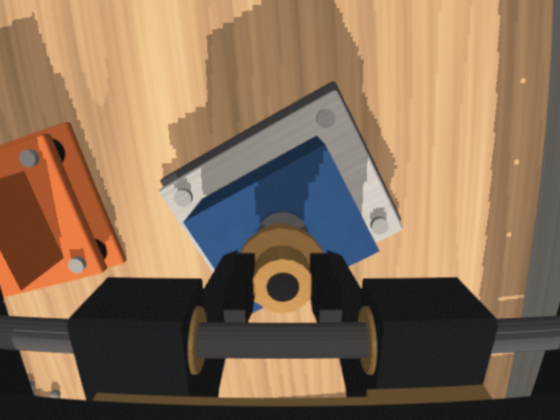

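View pics/scene6.png

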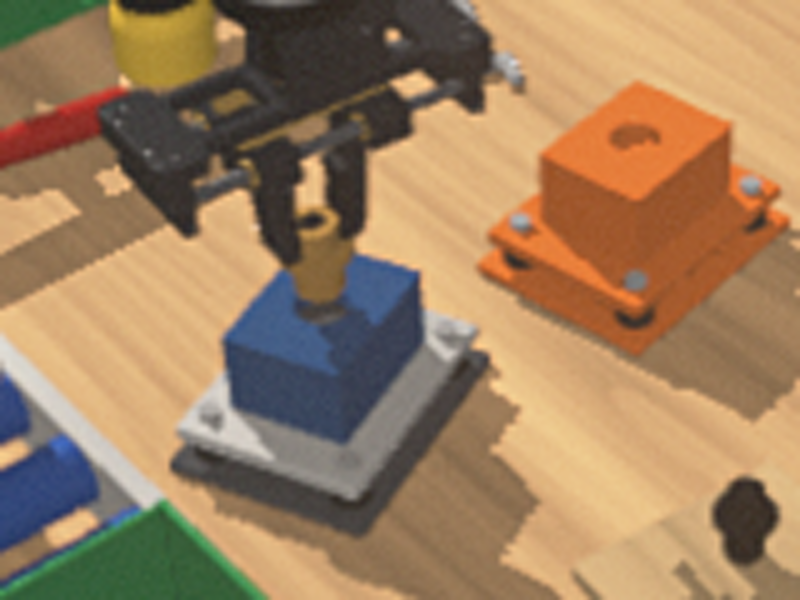

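The wrist and scene views (bushing at crop (320,270)) show it centred just above the bore. Lowering gently.

```bash
python3 -m inch '[[[0,6,0.8],[0,0,0],10],[[0,0,0],[0,0,0],10]]' 
python3 -m inch '[[[0,4,0],[0,0,0],10],[[0,0,0],[0,0,0],10]]' 
python3 -c "
from h import *
goto([.5764,-.1297,.11])"
```

```text
clock: 8.8
tool_pos: [0.5777, -0.1306, 0.1199]
tool_rot: [0.707, -0.706, 0.029, -0.031]
ft_force: [-0.6, 0.3, -2.1]
finger_gap: 0.0247
clock: 9.05
tool_pos: [0.578, -0.1308, 0.116]
tool_rot: [0.706, -0.706, 0.028, -0.032]
ft_force: [0.0, 0.2, -2.3]
finger_gap: 0.0244
t 9.05 pos [ 0.578  -0.1308  0.116 ] F [ 0.02  0.25 -2.28] gap 0.0244 yaw x-axis deg -4.88
shift tool mm [-1.7  6.   1. ] untilt deg [-0.01  0.    0.26]
```

```bash
python3 -m inch '[[[-1.7,2,1],[0,0,0.2],10],[[0,0,0],[0,0,0],10]]' 
python3 -m inch '[[[0,3,0],[0,0,0],10],[[0,0,0],[0,0,0],10]]' 
python3 -c "
from h import *
goto([.5764,-.1297,.11])"
```

```text
clock: 9.3
tool_pos: [0.5764, -0.1295, 0.114]
tool_rot: [0.707, -0.706, 0.03, -0.03]
ft_force: [0.2, -0.4, -2.8]
finger_gap: 0.0244
clock: 9.55
tool_pos: [0.5767, -0.1295, 0.1111]
tool_rot: [-0.706, 0.706, -0.029, 0.031]
ft_force: [0.1, -0.3, -2.1]
finger_gap: 0.0246
t 9.55 pos [ 0.5767 -0.1295  0.1111] F [ 0.09 -0.28 -2.1 ] gap 0.0246 yaw x-axis deg -4.86
shift tool mm [-0.3  1.1 -0.2] untilt deg [-0.    0.    0.11]
```

```bash
python3 -m inch '[[[0,3,0],[0,0,0],10],[[0,0,0],[0,0,0],10]]' 
python3 -m inch '[[[0,3,0],[0,0,0],10],[[0,0,0],[0,0,0],10]]' 
python3 -c "
from h import *
goto([.5764,-.1297,.11])"
```

```text
clock: 9.8
tool_pos: [0.5769, -0.1296, 0.108]
tool_rot: [-0.706, 0.706, -0.029, 0.031]
ft_force: [1.4, 0.3, -1.3]
finger_gap: 0.0245
clock: 10.05
tool_pos: [0.5771, -0.1297, 0.1051]
tool_rot: [-0.706, 0.707, -0.029, 0.031]
ft_force: [-1.6, 0.5, -1.4]
finger_gap: 0.0247
t 10.05 pos [ 0.5771 -0.1297  0.1051] F [-1.6   0.55 -1.4 ] gap 0.0247 yaw x-axis deg -4.87
shift tool mm [-0.7 -4.9 -0.1] untilt deg [0.   0.   0.15]
```

```bash
python3 -m inch '[[[-0.6,2,0],[0,0,0.1],10],[[0,0,0],[0,0,0],10]]' 
python3 -m inch '[[[0,2,0],[0,0,0],10],[[0,0,0],[0,0,0],10]]' 
python3 -m inch '[[[0,2,0],[0,0,0],10],[[0,0,0],[0,0,0],10]]' 
python3 -c "
from h import *
goto([.5764,-.1297,.11])"
```

```text
clock: 10.3
tool_pos: [0.5772, -0.1298, 0.1042]
tool_rot: [-0.706, 0.707, -0.029, 0.031]
ft_force: [-1.0, 0.3, 2.1]
finger_gap: 0.0249
clock: 10.55
tool_pos: [0.5772, -0.1298, 0.1034]
tool_rot: [-0.706, 0.707, -0.029, 0.031]
ft_force: [-2.0, 1.0, 4.3]
finger_gap: 0.0244
clock: 10.8
tool_pos: [0.5773, -0.1298, 0.1028]
tool_rot: [-0.706, 0.707, -0.029, 0.031]
ft_force: [-3.1, 0.6, 6.4]
finger_gap: 0.0244
t 10.8 pos [ 0.5773 -0.1298  0.1028] F [-3.08  0.57  6.42] gap 0.0244 yaw x-axis deg -4.86
shift tool mm [-0.9 -7.2  0. ] untilt deg [0.03 0.   0.14]
```

```bash
python3 -m inch '[[[-2,3,0],[0,0,0.1],10],[[-1,3,0],[0,0,0],10]]' 
python3 -m inch '[[[-1,4,0],[0,0,0],10],[[0,4,0],[0,0,0],10]]' 
python3 -c "
from h import *
goto([.5764,-.1297,.11])"
```

```text
clock: 11.05
tool_pos: [0.5771, -0.13, 0.1005]
tool_rot: [-0.706, 0.707, -0.028, 0.033]
ft_force: [-4.2, 2.4, 11.3]
finger_gap: 0.0248
clock: 11.3
tool_pos: [0.5772, -0.13, 0.0962]
tool_rot: [-0.706, 0.707, -0.027, 0.033]
ft_force: [-5.8, 2.4, 11.3]
finger_gap: 0.0249
t 11.3 pos [ 0.5772 -0.13    0.0962] F [-5.82  2.43 11.35] gap 0.0249 yaw x-axis deg -4.87
shift tool mm [ -0.7 -13.8   0.2] untilt deg [0.06 0.   0.52]
```

```bash
python3 -m inch '[[[0,0,0],[0,0,0.6],10],[[0,0,0],[0,0,0.3],10]]'
python3 - <<'E'
from h import *
goto([.5764,-.1297,.11]); print(robot.read_state()["moment"])
for n in("wrist","scene"):
    c=imaging.capture(n); np.savez(f"pics/{n}7.npz",**c);
    im=c["image"][:,:,::-1]
    if n=="scene": im=cv2.resize(im[150:270,150:310],None,fx=5,fy=5,interpolation=cv2.INTER_CUBIC)
    else: im=cv2.resize(im[150:330,160:400],None,fx=3.3,fy=3.3)
    cv2.imwrite(f"pics/{n}7.png",im)
E
```

```text
clock: 11.55
tool_pos: [0.5775, -0.1299, 0.0983]
tool_rot: [-0.706, 0.707, -0.032, 0.028]
ft_force: [-1.6, 0.5, 4.9]
finger_gap: 0.0248
t 11.55 pos [ 0.5775 -0.1299  0.0983] F [-1.61  0.48  4.93] gap 0.0248 yaw x-axis deg -4.88
shift tool mm [ -1.2 -11.7   0.1] untilt deg [ 0.06  0.   -0.34]
[ 0.1237526   0.27361378 -0.00108065]
```

View pics/wrist7.png

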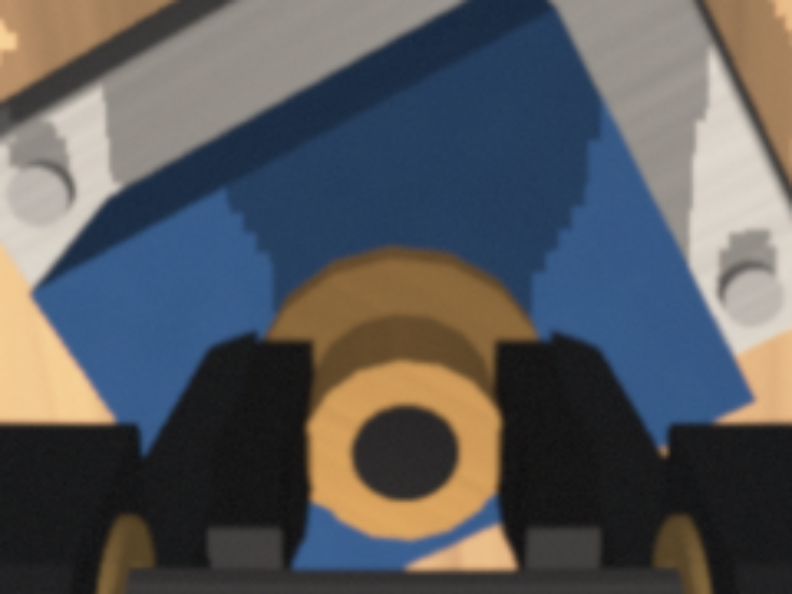

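View pics/scene7.png

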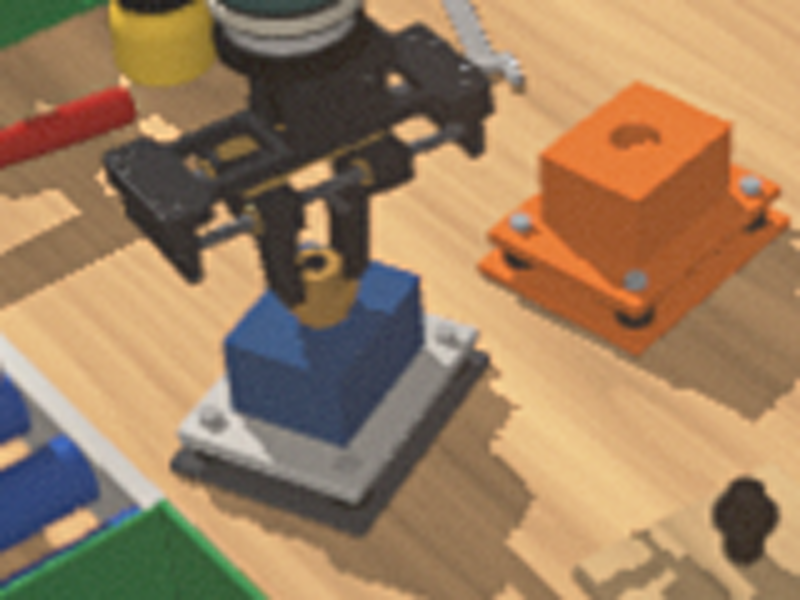

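The views show the bushing upright in the bore and still proud, its hub at wrist crop (405,455). Pressing goes on.

```bash
python3 -m inch '[[[0,4,0],[0,0,-0.2],10],[[0,4,0],[0,0,0.1],10]]' 
python3 -m inch '[[[0,4,0],[0,0,0.1],10],[[0,4,0],[0,0,0.1],10]]' 
python3 -c "
from h import *
goto([.5764,-.1297,.11])"
```

```text
clock: 11.9
tool_pos: [0.5776, -0.1299, 0.0929]
tool_rot: [-0.706, 0.707, -0.032, 0.029]
ft_force: [-4.5, 1.4, 11.8]
finger_gap: 0.0244
clock: 12.15
tool_pos: [0.5777, -0.13, 0.0881]
tool_rot: [-0.706, 0.707, -0.033, 0.027]
ft_force: [-4.9, 1.5, 12.9]
finger_gap: 0.0244
t 12.15 pos [ 0.5777 -0.13    0.0881] F [-4.92  1.47 12.92] gap 0.0244 yaw x-axis deg -4.86
shift tool mm [ -1.5 -21.9   0.2] untilt deg [ 0.07  0.   -0.43]
```

```bash
python3 -m inch '[[[0,3.5,0],[0,0,-0.4],10]]' 
python3 -m inch '[[[0,4,0],[0,0,0],10]]' 
python3 -c "
from h import *
goto([.5764,-.1297,.11])"
```

```text
clock: 12.28
tool_pos: [0.5775, -0.13, 0.086]
tool_rot: [-0.706, 0.707, -0.03, 0.03]
ft_force: [-6.0, 1.4, 10.9]
finger_gap: 0.0244
clock: 12.4
tool_pos: [0.5776, -0.13, 0.0839]
tool_rot: [-0.706, 0.707, -0.03, 0.03]
ft_force: [-7.8, 1.3, 17.2]
finger_gap: 0.0244
t 12.4 pos [ 0.5776 -0.13    0.0839] F [-7.81  1.3  17.23] gap 0.0244 yaw x-axis deg -4.86
shift tool mm [ -1.2 -26.1   0.2] untilt deg [ 0.07  0.   -0.07]
```

```bash
python3 -m inch '[[[0,4,0],[0,0,0],10]]'
python3 - <<'E'
from h import *
goto([.5764,-.1297,.11]); print(robot.read_state()["moment"])
c=imaging.capture("wrist"); np.savez("pics/wrist8.npz",**c)
cv2.imwrite("pics/wrist8.png",cv2.resize(c["image"][150:330,160:400,::-1],None,fx=3.3,fy=3.3))
W=cloud(c); hsv=cv2.cvtColor(c["image"],cv2.COLOR_RGB2HSV)
b=(hsv[...,0]>95)&(hsv[...,0]<125)&(hsv[...,1]>100)&(W[...,2]>.06)&(np.hypot(W[...,0]-.577,W[...,1]+.13)<.06)
P=W[b]; A=np.c_[P[:,:2]-[.577,-.13],np.ones(len(P))]; print("face plane",np.linalg.lstsq(A,P[:,2],rcond=None)[0].round(4),np.median(P[:,2]))
z=(hsv[...,0]<25)&(hsv[...,1]>120)&(np.hypot(W[...,0]-.577,W[...,1]+.13)<.021)
h=W[...,2][z]; print("shoulder top",np.median(h[(h<.095)&(h>.07)]),"hub top",np.median(h[h>.092]))
E
```

```text
clock: 12.52
tool_pos: [0.5776, -0.13, 0.0833]
tool_rot: [-0.706, 0.707, -0.031, 0.029]
ft_force: [-13.0, 3.7, 30.1]
finger_gap: 0.0248
t 12.525 pos [ 0.5776 -0.13    0.0833] F [-12.95   3.73  30.15] gap 0.0248 yaw x-axis deg -4.85
shift tool mm [ -1.2 -26.7   0.1] untilt deg [ 0.07  0.   -0.1 ]
[ 0.52983226  1.96964047 -0.02680749]
face plane [ 0.0123 -0.0114  0.075 ] 0.07429604804834877
shoulder top 0.08504519332640852 hub top 0.09501237355349519
```

View pics/wrist8.png

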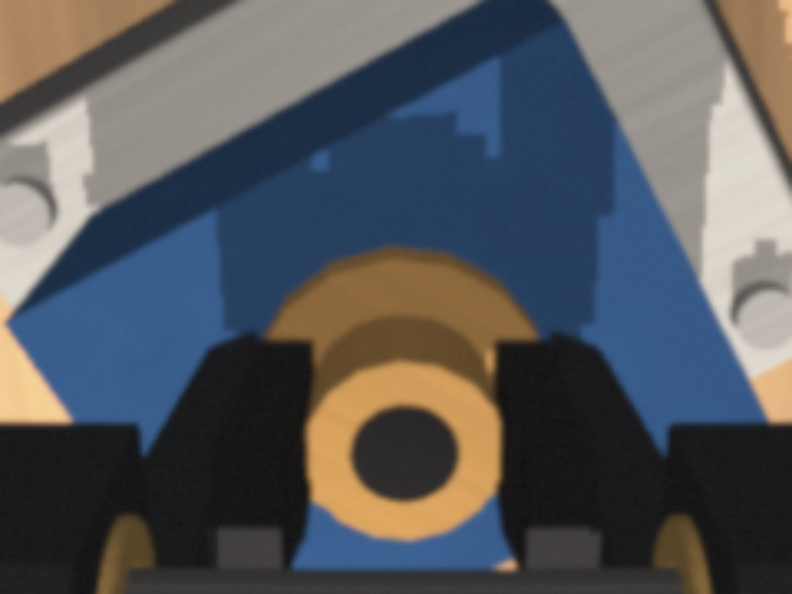

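The force climbed to 32 N, so the block is on its hard stop. I'll relax straight away, then measure the seating.

```bash
python3 -m inch '[[[0,0,0],[0,0,0],10],[[0,0,0],[0,0,0],10],[[0,0,0],[0,0,0],10],[[0,0,0],[0,0,0],10]]'
python3 - <<'E'
from h import *
goto([.5764,-.1297,.11]); print(robot.read_state()["moment"])
c=imaging.capture("wrist"); np.savez("pics/wrist9.npz",**c)
W=cloud(c); hsv=cv2.cvtColor(c["image"],cv2.COLOR_RGB2HSV)
b=(hsv[...,0]>95)&(hsv[...,0]<125)&(hsv[...,1]>100)&(W[...,2]>.06)&(np.hypot(W[...,0]-.577,W[...,1]+.13)<.06)
h=W[...,2][b]; b&=abs(W[...,2]-np.median(h))<.004
P=W[b]; A=np.c_[P[:,:2]-[.577,-.13],np.ones(len(P))]; print("face plane",np.linalg.lstsq(A,P[:,2],rcond=None)[0].round(4))
z=(hsv[...,0]<25)&(hsv[...,1]>120)&(np.hypot(W[...,0]-.577,W[...,1]+.13)<.022)
z[:,:235]=0;z[:,330:]=0
print(np.histogram(W[...,2][z],bins=np.arange(.07,.105,.001)))
E
```

```text
clock: 13.08
tool_pos: [0.5774, -0.1299, 0.088]
tool_rot: [-0.706, 0.707, -0.03, 0.03]
ft_force: [-1.9, -0.0, 4.5]
finger_gap: 0.0245
t 13.075 pos [ 0.5774 -0.1299  0.088 ] F [-1.95 -0.04  4.49] gap 0.0245 yaw x-axis deg -4.85
shift tool mm [ -1.1 -21.9   0.1] untilt deg [ 0.08  0.   -0.06]
[0.08587023 0.16541032 0.0016448 ]
face plane [ 0.0012 -0.0021  0.0788]
(array([   0,    0,    0,    0,    0,    0,    0,    0,    0,    3,   26,
         51,   58,  395,  711,  273,   65,   67,   48,   59,   43,   50,
         41,   53,   61,   54,   64,   70,  540, 1059,  249,   19,    9,
          3]), array([0.07 , 0.071, 0.072, 0.073, 0.074, 0.075, 0.076, 0.077, 0.078,
       0.079, 0.08 , 0.081, 0.082, 0.083, 0.084, 0.085, 0.086, 0.087,
       0.088, 0.089, 0.09 , 0.091, 0.092, 0.093, 0.094, 0.095, 0.096,
       0.097, 0.098, 0.099, 0.1  , 0.101, 0.102, 0.103, 0.104]))
```

Shoulder top is 5.6 mm above the face (5.0 is home) and the hub top 20.5 mm above it (20.0). Letting go and rechecking unloaded.

```bash
python3 -m inch '[[[0,-1.5,0],[0,0,0],10],[[0,0,0],[0,0,0],40],[[0,0,0],[0,0,0],60],[[0,0,0],[0,0,0],60],[[0,0,0],[0,0,0],60]]' 
python3 -m inch '[[[0,-15,0],[0,0,0],60],[[0,-30,0],[0,0,0],60],[[0,-40,0],[0,0,0],60],[[0,0,-30],[0,0,0],60],[[0,0,-30],[0,0,0],60]]'
python3 - <<'E'
from h import *
goto([.5764,-.1297,.11])
c=imaging.capture("wrist"); np.savez("pics/wrist10.npz",**c)
cv2.imwrite("pics/wrist10.png",c["image"][...,::-1])
W=cloud(c); hsv=cv2.cvtColor(c["image"],cv2.COLOR_RGB2HSV)
d=np.hypot(W[...,0]-.577,W[...,1]+.13)
b=(hsv[...,0]>95)&(hsv[...,0]<125)&(hsv[...,1]>100)&(W[...,2]>.06)&(d<.06)
b&=abs(W[...,2]-np.median(W[...,2][b]))<.004
def pl(m): P=W[m]; A=np.c_[P[:,:2]-[.577,-.13],np.ones(len(P))]; return np.linalg.lstsq(A,P[:,2],rcond=None)[0].round(4)
f=pl(b);print("face",f)
H=W[...,2]-(f[0]*(W[...,0]-.577)+f[1]*(W[...,1]+.13)+f[2])
z=(hsv[...,0]<25)&(hsv[...,1]>100)&(d<.024)
for nm,lo,hi in(("sh",.003,.009),("hub",.017,.03)):
    m=z&(H>lo)&(H<hi); m&=abs(H-np.median(H[m]))<.0015; print(nm,m.sum(),np.median(H[m]),pl(m),cv2.minEnclosingCircle((W[m][:,:2]*1000).astype(np.float32)))
E
```

```text
clock: 13.75
tool_pos: [0.5772, -0.1299, 0.0876]
tool_rot: [-0.706, 0.707, -0.031, 0.029]
ft_force: [-0.1, -0.9, -0.2]
finger_gap: 0.0598
clock: 14.38
tool_pos: [0.5737, -0.1893, 0.1803]
tool_rot: [-0.706, 0.707, -0.028, 0.029]
ft_force: [0.6, -0.0, -1.1]
finger_gap: 0.0598
t 14.375 pos [ 0.5737 -0.1893  0.1803] F [ 0.58 -0.04 -1.05] gap 0.0598 yaw x-axis deg -4.64
shift tool mm [-2.3 70.2 59.8] untilt deg [0.13 0.   0.11]
face [-0.0005 -0.0009  0.08  ]
sh 1647 0.005329042505737999 [-0.0002 -0.0026  0.0853] ((576.9203491210938, -130.03306579589844), 20.650020599365234)
hub 1012 0.020401585162848686 [-0.     -0.0003  0.1004] ((576.9193115234375, -130.12393188476562), 13.066939353942871)
```

View pics/wrist10.png

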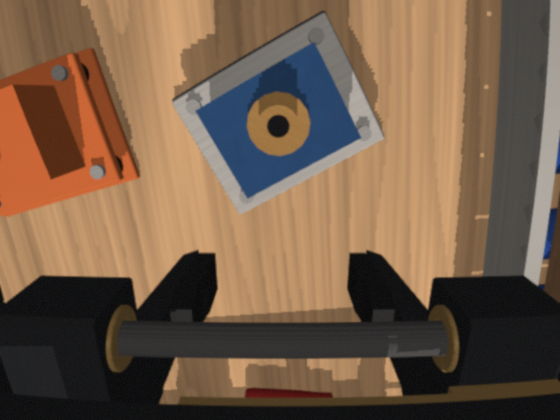

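The wrist view shows the bushing let go at (279,124) and flat on the blue face. Heights are 5.3 and 20.4 mm against 5 and 20 nominal, with tilt under 0.003 rad. One last check that the other things haven't moved, then I'll hand in.

Run:
```python
from h import *
c=imaging.capture("top"); a=dict(np.load("pics/top0.npz"))
cv2.imwrite("pics/top11.png",c["image"][...,::-1])
d=np.abs(c["image"].astype(int)-a["image"]).sum(2)
for n,(u,v) in dict(steel=(216,190),black=(246,200),mug=(133,193),tin=(438,209),driver=(421,170),wrench=(405,265),bronzeplace=(187,194)).items(): print(n,d[v-12:v+12,u-12:u+12].mean().round(1))
s=robot.read_state(); print(s["ft_force"],s["joint_velocities"].round(3));
```

```text
steel 64.1
black 43.6
mug 55.0
tin 22.0
driver 31.2
wrench 41.4
bronzeplace 104.8
[-0.50688295 -0.35571909 -0.52277569] [0.031 0.003 0.024 0.031 0.007 0.034]
```

View pics/top11.png

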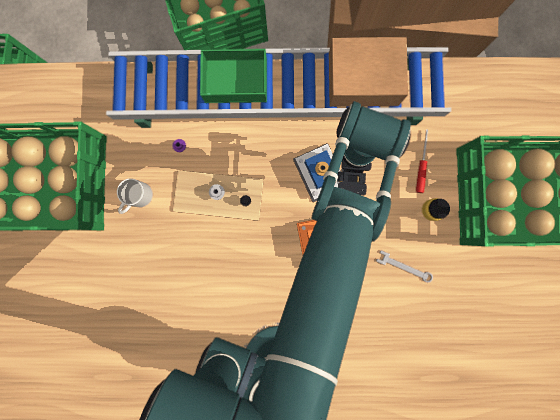

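The top view shows steel (216,190), black (246,200), mug (133,193), tin (438,209), screwdriver (421,170) and wrench (405,265) where they were. The pixel differences there come mostly from the arm's shadow. Bronze is in the block at (322,168). Handing in after a still row.

```bash
python3 -m inch '[[[0,-5,0],[0,0,0],60],[[0,0,0],[0,0,0],60]]' && python3 -c "
from rig import robot
print(robot.job_done())"
```

```text
clock: 14.72
tool_pos: [0.5741, -0.1906, 0.1869]
tool_rot: [-0.705, 0.708, -0.029, 0.031]
ft_force: [-0.9, -0.3, -0.4]
finger_gap: 0.0597
the job is handed in; nothing more can be done
None
```

I gripped the bronze bushing by its hub, started it upright in the blue block's bore, and pressed it and the worn sleeve down until the force climbed. I then let go, backed off and handed the job in at 14.7 s.

**Last checks, after letting go:**
- **Seating:** the shoulder top measured 5.3 mm above the face (5.0 when home) and the hub top 20.4 mm (20.0 when home). That puts it about 0.3–0.4 mm proud, which I take as measurement noise.
- **Centring and tilt:** it sits within about 0.5 mm of the bore centre. The tilt against the face is about 0.002 rad.
- **Other objects:** the other bushings, the tools, the tin and the mug look unmoved in the top view. My pixel-difference check was inconclusive, because the arm's shadow changed the picture.

**Force while pressing:** it reached 30 N vertical plus about 13 N sideways at the end of the press, roughly 33 N in all, or 35 N allowing for the bushing's weight. That was higher than I intended. These are readings at the end of each row, so I did not see the peak between them, but they stayed below 40 N.

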